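# Drive a jammed slug out of a clamped sleeve with a drift

### The job

A short brass slug is jammed inside the steel sleeve that is clamped level in the stand. Take the steel drift rod out of the finger gap of its wooden rest, feed it into the flared mouth of the sleeve and push the slug with it, gently and without ramming the sleeve, until the slug drops out of the far end into the small glazed melting dish standing below it; because the sleeve is long you will have to re-grip the rod farther back on the way. Then draw the rod out again and lay it down level on the bench (or back in its rest), leaving the slug in the upright dish; do not touch the slug with the gripper, do not throw or drop the rod, and leave the bottle, the tin and the punch alone.

Things in the scene. Friction and masses are not known exactly. Their poses are not given: they have to be found in the camera images.
- stand: Fixed stand: two aluminium saddles on a 76 x 70 mm foot hold a level steel sleeve 120 mm long (x -60 to +60 mm), 25 mm outside, bore 16 mm across the flats (faintly eight-sided), axis 62 mm above the bench. Saddles reach x = +-33, y = +-22 and 84 mm height. Origin: centre of the foot's underside; x along the bore in the pushing direction (mouth to far end), z up.
- mouth (a point): Centre of the sleeve's flared mouth on the bore axis, 62 mm above the bench; the rod goes in here. Over the first 8 mm the bore narrows from 23 to 16 mm; the flare is 33 mm wide outside and its lip stands up to 2 mm in front of this point.
- exit (a point): Centre of the sleeve's far end, on the bore axis. The slug must come out here.
- slug: Plain brass cylinder, 14 mm diameter, 24 mm long, 30 g, lying in the bore; its centre starts 42 to 68 mm in from the mouth. A spring leaf in the roof of the bore (stand x -40 to +40 mm) presses on it with about 10 N, so pushing takes some 8 to 18 N until it is past the leaf; the 12 mm rod passes under the leaf. Origin at its centre, x along its axis.
- crucible: Beige-grey glazed open melting dish, 76 mm across, 27 mm high, about 55 mm wide inside, floor 6 mm thick, 130 g, loose on the bench below the far end of the sleeve (centre 19 to 29 mm beyond the exit). Origin: centre of its underside.
- drift: Plain round steel rod, 12 mm diameter, 190 mm long, 150 g, 5 mm bevel at both ends to 7 mm (the ends are alike). Origin at its centre, x along its axis. It starts in the groove of the rest with its axis 16 mm above the bench and its +x within about 0.7 rad of the stand's +x.
- rest: Fixed dark wooden rest, 206 x 50 mm, 24 mm high. Its two end blocks have a 16 mm wide groove along x in which the rod lies 2 mm below the top; between them a 64 mm gap (x -32 to +32 mm), open to both sides down to a 4 mm base plate, is where fingers get at the rod. Lift it straight up. Origin: centre of the underside.
- flux_bottle: Bystander: small brown dropper bottle, 33 mm diameter, 102 mm high, standing behind the stand. Origin: centre of its underside.
- round_tin: Bystander: round aluminium tin, 60 mm diameter, 27 mm high, beyond the work. Origin: centre of its underside.
- punch: Bystander: steel dapping punch, 13 mm thick, 64 mm long along its y, lying near the front edge of the bench; the front strip of bench to the left of it (world x 0.35 to 0.43, y 0.07 to 0.31 m) is always free. Origin: centre of its underside.

How it is judged:
On the way, in this order (a step that is already met when the one before it is completed fails the run):
1. the rod is inside the sleeve and pushes the slug (contact force between drift and slug above 2 N and x of drift in the frame of stand above -0.145 m and angle between the x axis of drift and the x axis of stand, either way round below 0.15 rad and horizontal distance between slug and mouth above 0.03 m), for 0.05 s.
2. the slug has dropped out of the far end into the dish (horizontal distance between slug and crucible below 0.034 m and height (world z) of slug below 0.035 m), for 0.2 s.
At the end, for the whole second after the job is handed in: the slug lies at rest in the dish (centre within 34 mm of the dish's centre, below 35 mm height), the dish stands upright (within 0.15 rad), and the rod, out of the sleeve, lies at rest and level (within 0.17 rad) with its centre less than 30 mm above the bench (all of step 2 and linear speed of each of slug, drift below 0.03 m/s and angle between crucible's own z axis and vertical below 0.15 rad and height (world z) of drift below 0.03 m and angle between drift's own x axis and vertical between 1.4 and 1.74 rad); the robot touches nothing.
It fails at once if the gripper touches the slug (contact force between the fingers and slug above 0.5 N).
It fails at once if the rod is rammed against the sleeve or stand (over 40 N) (contact force between drift and stand above 40 N).
It fails at once if the rod is dropped or thrown (over 1.2 m/s out of the fingers) (linear speed of drift above 1.2 m/s and contact force between the fingers and drift below 0.5 N).
It fails at once if a bystander is shifted by more than 30 mm (distance of any of flux_bottle, round_tin, punch from where it was at the start of the episode above 0.03 m).
It fails at once if the bottle is tipped over (angle between flux_bottle's own z axis and vertical above 0.5 rad).
It also fails if it takes over 50 s, if anything falls off the work surface, if the arm or the gripper's body presses on something with over 40 N, if the wrist force passes 120 N, or if a joint passes its speed limit or range.

### The arm

A 7-joint arm with a two-finger parallel gripper is mounted at the origin on a cart in front of the work surface, level with it; the furniture and walls round the work are solid. World frame = base frame: x ahead of the robot, y to its left, z up, the work surface at z = 0. Lengths are in m, angles in rad, forces in N, time in s.
With the tool pointing down it reaches from about 0.4 to 0.925 m from the base axis. Payload 5.6 kg.
Tool frame: the origin (TCP) lies midway between the tips of the shut fingers; the grasp point (between the pads) lies 19 mm behind it; z points along the fingers, y is the line along which they close (so a half turn about z gives the same grasp; the last joint's range is limited). The gripper opens to 85 mm and grips with 20 to 120 N. Pads are 22 mm wide; open, the fingers measure 114 mm over their backs; the gripper's body (76 mm by 85 mm) begins 54 mm behind the grasp point. The pads swing forward as they close: fully open they stand 13 mm farther back than shut.
Start: joints at [-1.166, 0.468, -0.012, 1.603, 0.006, 1.071, -0.056], TCP at [0.281, 0.586, 0.231] pointing down, gripper open.
Joint ranges: [-2.53, 2.53], [-0.31, 2.02], [-1.57, 1.55], [0.28, 2.44], [-1.29, 4.43], [0.15, 1.84], [-2.92, 2.92]. Speed limits (rad/s): [2.57, 2.57, 3.14, 3.14, 3.14, 3.14, 3.14].

### API

Orientations are given as a rotation vector (axis times angle).
In Python, from cell import telemetry, viewer, bot, finder gives the robot as it stands. The module is installed in compiled form; this text tells all that it offers.
- The arm moves only by the tool servo_tool, never from a script. Its argument "steps" is text: rows parted by semicolons, each of 7 numbers parted by spaces: the closure, from -1 (fully open) to 1 (shut), then the shift along the tool's x, y, z in m, then the turn, a rotation vector about the tool's x, y, z in degrees. In form: gripper tx ty tz rx ry rz; .... A call has exactly 8 rows; each row is the pose to reach, as a shift and turn from the pose commanded when the call began, along the tool's axes at that moment; what a row does not reach only later rows make up. A row lasts 1/10 s, in which the tool goes at most 50 mm and 8.59 degrees, less where a joint would pass 70% of its speed; a pose out of reach is approached as far as the arm can. A call with a gripper value outside its range is refused whole. The fingers move at their own pace and stop on an object; "squeeze" is the grip in N (left out, the last holds). Time passes only in rows, so rows that repeat a pose let the fingers close, or fill a call up. It gives the time, the measured TCP pose, the force, the opening and the grip force at its end, in the units of the state.
- telemetry.read_state(): the state, without advancing time (a new reading comes with each control period).
- viewer.read_camera(name): name is "scene" or "top" or "wrist"; returns the picture (420x560x3 uint8, red, green, blue); there is no depth.
- viewer.camera_model(name): a dict with "K" (3x3 intrinsics, pixels), "R" (3x3) and "t" (3): a world point X has camera coordinates R X + t; the wrist camera has in their place "tool_from_camera" (4x4, takes a point from camera to tool coordinates, whose origin is the TCP and whose axes are the flange's). Camera axes: x right, y down, z forward; pixel columns grow to the right and rows downward; lengths in m; the calibration is good to about 2 mm. A picture is of the moment at which its call begins: read the wrist's pose just before it. camera_model takes no time and is no camera call.
- bot.sign_off(): hands the job in; it is judged then, once.
Trained networks look in the newest picture that a camera, given by its name, has taken for a name from the list of things; names that differ only in an ending like _2 or _b are one class to them, and where a whole thing is asked for, a point or a joint stands for the part that bears it (a point fixed in the world has none). Each returns a list of dicts, best first, with "confidence" (0 to 1); they miss things now and then, are a little off and sometimes report something else, mostly with a low value. They report only what shows in the picture. A call takes as long as a camera call.
- finder.trace(name, camera): "pixels" (420x560 bool, what is visible of it) and "centre" ([column, row] in pixels, amid what is visible of it).
The state is a dict: "clock": time; "joints": joint angles; "joint_velocities": joint speeds; "joint_torque": joint torques, N m; "tool_pos": TCP position; "eef_rot": TCP orientation; "contact_force": force on the tool from outside, world axes, zero at the start; "wrist_torque": the same for the moment, N m; "finger_gap": opening from 0.0 (shut) to 1.0 (fully open); "finger_force": force on a finger pad.
Only numpy, scipy, OpenCV 4.12 (cv2) and the standard library are available. Lean on these libraries where they do the work, as an engineer would, in place of code of your own. Each camera call takes 0.05 s, during which the arm holds its last target. There are 200 camera calls.

## Working session

There is one attempt and no reset: what is moved stays moved. The work goes in short steps, Python scripts to look and compute and a tool call to move; the robot and the scene stay as the last step left them, time stands still between calls to the robot, and variables do not carry over. Pictures are saved under pics/ and viewed, at most 10 in all, crops included, and the job is handed in when it is done.

Besides the shell and the picture viewer there is one more tool, called after "Call:" as name(argument=value, ...) on one line, values as JSON. servo_tool: Moves the arm, as the interface text tells. Its arguments: {"type":"object","properties":{"steps":{"type":"string"},"squeeze":{"type":"number"}},"required":["steps"]}

```bash
mkdir -p pics
cat > h.py <<'E'
import numpy as np, cv2
from scipy.spatial.transform import Rotation as Ro
from cell import telemetry, viewer, bot, finder
def ray(cam,px):
    m=viewer.camera_model(cam);K=np.array(m["K"])
    d=np.linalg.inv(K)@np.array([px[0],px[1],1.])
    if "R" in m:
        R=np.array(m["R"]);t=np.array(m["t"]);return -R.T@t,R.T@d
    s=telemetry.read_state();T=np.array(m["tool_from_camera"]);Rt=Ro.from_rotvec(s["eef_rot"]).as_matrix()
    return Rt@T[:3,3]+np.array(s["tool_pos"]),Rt@T[:3,:3]@d
def atz(cam,px,z):
    o,d=ray(cam,px);return o+d*(z-o[2])/d[2]
def proj(cam,X):
    m=viewer.camera_model(cam);K=np.array(m["K"])
    if "R" in m: c=np.array(m["R"])@X+np.array(m["t"])
    else:
        s=telemetry.read_state();T=np.array(m["tool_from_camera"]);Rt=Ro.from_rotvec(s["eef_rot"]).as_matrix()
        c=T[:3,:3].T@(Rt.T@(np.array(X)-s["tool_pos"])-T[:3,3])
    p=K@c;return p[:2]/p[2]
def snap(cam,name):
    im=viewer.read_camera(cam);cv2.imwrite(f"pics/{name}.png",im[:,:,::-1]);return im
E
python3 - <<'E'
from h import *
np.set_printoptions(precision=4,suppress=True)
s=telemetry.read_state();print(s["clock"],s["tool_pos"],s["eef_rot"],s["finger_gap"]);print(Ro.from_rotvec(s["eef_rot"]).as_matrix())
a=snap("top","top0");b=snap("scene","sc0")
for cam in("top","scene"):
    m=viewer.camera_model(cam);print(cam,m["K"],-np.array(m["R"]).T@m["t"]);print(np.array(m["R"]))
print(viewer.camera_model("wrist"))
for n in("drift","rest","stand","crucible","flux_bottle","round_tin","punch","slug"):
    for cam in("top","scene"):
        r=finder.trace(n,cam)
        for q in r[:1]:
            ys,xs=np.nonzero(q["pixels"]);rc=cv2.minAreaRect(np.c_[xs,ys].astype(np.float32))
            print(n,cam,q["confidence"],q["centre"],len(xs),rc,atz(cam,q["centre"],0.0) )
E
```

```text
0.0 [0.2812 0.5854 0.2303] [-0.6975 -3.0629  0.0028] 1.0026945421383224
[[-0.9014  0.433  -0.0007]
 [ 0.433   0.9014 -0.0016]
 [-0.0001 -0.0018 -1.    ]]
top [[498.1493   0.     267.0425]
 [  0.     498.1493 212.1213]
 [  0.       0.       1.    ]] [ 0.4008 -0.1361  1.0048]
[[-0.0272 -0.9995 -0.018 ]
 [-0.9978  0.0282 -0.0595]
 [ 0.06    0.0164 -0.9981]]
scene [[393.5871   0.     280.2947]
 [  0.     393.5871 208.9347]
 [  0.       0.       1.    ]] [ 0.1611 -0.5623  0.7462]
[[ 0.8337 -0.5522  0.0092]
 [-0.4226 -0.6485 -0.6332]
 [ 0.3556  0.524  -0.774 ]]
{'K': array([[309.6148,   0.    , 279.9612],
       [  0.    , 309.6148, 210.6611],
       [  0.    ,   0.    ,   1.    ]]), 'tool_from_camera': array([[-0.0004, -0.9472, -0.3206,  0.0833],
       [ 1.    , -0.0004,  0.0002,  0.0002],
       [-0.0003, -0.3206,  0.9472, -0.1413],
       [ 0.    ,  0.    ,  0.    ,  1.    ]])}
drift top 0.61 [378.2, 244.3] 564 ((376.5078430175781, 242.91180419921875), (95.51229858398438, 6.020704746246338), 5.079607963562012) [ 0.3903 -0.3407  0.    ]
drift scene 0.71 [316.0, 321.2] 557 ((313.46752929
[... 1122 characters left out ...]
45.0) [0.5883 0.0181 0.    ]
flux_bottle scene 0.89 [289.4, 167.4] 346 ((289.5, 164.5), (31.0, 13.0), 90.0) [ 0.6039  0.0495 -0.    ]
round_tin top 0.78 [305.6, 159.3] 747 ((303.7500305175781, 157.75), (28.991374969482422, 31.11269760131836), 45.0) [ 0.5664 -0.2008  0.    ]
round_tin scene 0.73 [331.2, 228.7] 582 ((336.5, 232.0), (26.0, 25.0), 90.0) [ 0.5712 -0.1728  0.    ]
punch top 0.57 [220.8, 267.0] 189 ((221.01805114746094, 266.9169921875), (31.014728546142578, 6.457860946655273), 12.26477336883545) [ 0.3533 -0.0236  0.    ]
slug scene 0.53 [312.8, 327.5] 2240 ((314.502197265625, 321.0422668457031), (108.13904571533203, 29.144927978515625), 60.524105072021484) [ 0.3911 -0.3433  0.    ]
```

View pics/top0.png

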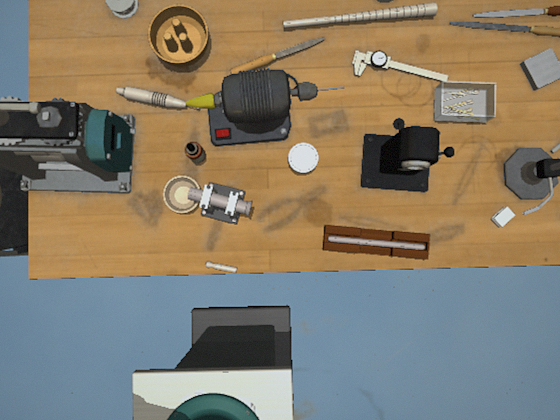

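View pics/sc0.png

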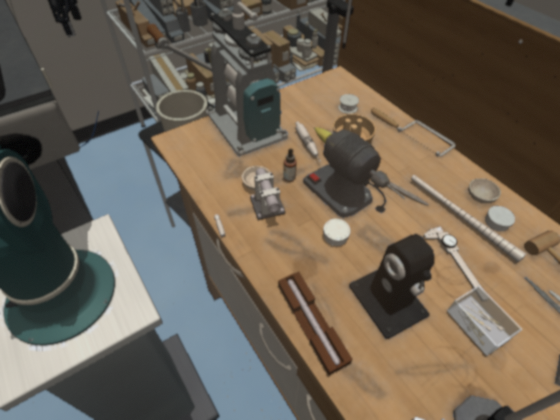

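The top picture shows the rod in the rest, about (330,237) to (425,247). The stand's flared mouth is at about (248,208), and its exit is near (192,195) over the dish at (181,194). The bottle is at (195,151), the tin at (303,158) and the punch at (221,267), all clear of the route. I'll fly over the stand first.

```bash
cat >> h.py <<'E'
def goto(p,yaw):
    s=telemetry.read_state();R=Ro.from_rotvec(s["eef_rot"]).as_matrix();c,n=np.cos(yaw),np.sin(yaw)
    T=np.array([[c,n,0],[n,-c,0],[0,0,-1.]])
    print("shift mm",np.round(R.T@(np.array(p)-s["tool_pos"])*1e3,1),"turn deg",np.round(np.degrees(Ro.from_matrix(R.T@T).as_rotvec()),2),"clock",s["clock"])
E
python3 - <<'E'
from h import *
np.set_printoptions(precision=4,suppress=True)
m=atz("top",(248.5,208.5),.062);e=atz("top",(192,195),.062);d=m-e;print(m,e,np.linalg.norm(d),np.degrees(np.arctan2(-d[1],-d[0])))
for p in((330,237.5),(425,247)):print(atz("top",p,.016))
goto((0.40,0.19,0.23),np.radians(120))
goto((0.47,-0.09,0.25),np.radians(80))
E
```

```text
[ 0.4654 -0.0856  0.062 ] [0.4942 0.0214 0.062 ] 0.11087198156023012 74.9287805893714
[ 0.4065 -0.243   0.016 ]
[ 0.3827 -0.429   0.016 ]
shift mm [-278.3 -305.5    1.3] turn deg [ 0.01 -0.   34.34] clock 0.9
shift mm [-462.6 -527.6  -18.7] turn deg [ 0.01 -0.   74.34] clock 0.9
```

Call:
servo_tool(steps="-1 -0.278 -0.305 0 0 0 34; -1 -0.278 -0.305 0 0 0 34; -1 -0.278 -0.305 0 0 0 34; -1 -0.278 -0.305 0 0 0 34; -1 -0.278 -0.305 0 0 0 34; -1 -0.278 -0.305 0 0 0 34; -1 -0.278 -0.305 0 0 0 34; -1 -0.278 -0.305 0 0 0 34")

```text
clock: 1.7
tool_pos: [0.3967, 0.2009, 0.2317]
eef_rot: [1.562, 2.725, 0.002]
contact_force: [0.8, 0.5, 0.3]
finger_gap: 0.999
finger_force: 0.0
```

Run:
```python
from h import *
s=telemetry.read_state();print(s["tool_pos"],s["joints"],s["clock"])
goto((0.48,-0.09,0.25),np.radians(75))
```

```text
[0.39667853 0.20090444 0.23169666] [-0.79814167  0.10875583  0.27404592  2.09750255 -0.03685862  0.93847118
  0.02586759] 1.7
shift mm [-293.1  -75.1  -18.5] turn deg [ 0.06 -0.05 45.35] clock 1.7
```

Call:
servo_tool(steps="-1 -0.293 -0.075 -0.018 0 0 45; -1 -0.293 -0.075 -0.018 0 0 45; -1 -0.293 -0.075 -0.018 0 0 45; -1 -0.293 -0.075 -0.018 0 0 45; -1 -0.293 -0.075 -0.018 0 0 45; -1 -0.293 -0.075 -0.018 0 0 45; -1 -0.293 -0.075 -0.018 0 0 45; -1 -0.293 -0.075 -0.018 0 0 45")

```text
clock: 2.5
tool_pos: [0.4796, -0.0892, 0.2494]
eef_rot: [2.489, 1.916, 0.0]
contact_force: [-0.6, 0.5, 0.9]
finger_gap: 1.0
finger_force: 0.0
```

Run:
```python
from h import *
np.set_printoptions(precision=4,suppress=True)
s=telemetry.read_state();print(s["tool_pos"],s["joints"],s["clock"])
im=snap("wrist","w1");cv2.imwrite("pics/w1b.png",cv2.resize(im[:,:,::-1],(784,588),interpolation=cv2.INTER_CUBIC))
for n in("stand","crucible"):
    for q in finder.trace(n,"wrist")[:1]:
        ys,xs=np.nonzero(q["pixels"]);rc=cv2.minAreaRect(np.c_[xs,ys].astype(np.float32));print(n,q["confidence"],q["centre"],rc)
        print(atz("wrist",q["centre"],0.027))
goto((0.395,-0.333,0.15),np.radians(83))
```

```text
[ 0.4796 -0.0892  0.2494] [-0.4224  0.1766  0.6083  2.0023 -0.1197  0.997  -0.015 ] 2.5
stand 0.9 [269.7, 128.5] ((270.5, 129.0), (124.0, 59.0), 90.0)
[ 0.4819 -0.0266  0.027 ]
crucible 0.73 [265.1, 44.4] ((266.6533203125, 45.972190856933594), (74.40945434570312, 70.52214050292969), 86.05481719970703)
[0.4995 0.0574 0.027 ]
shift mm [-260.   -19.8   98.9] turn deg [-0.04 -0.04 -7.5 ] clock 2.65
```

View pics/w1b.png

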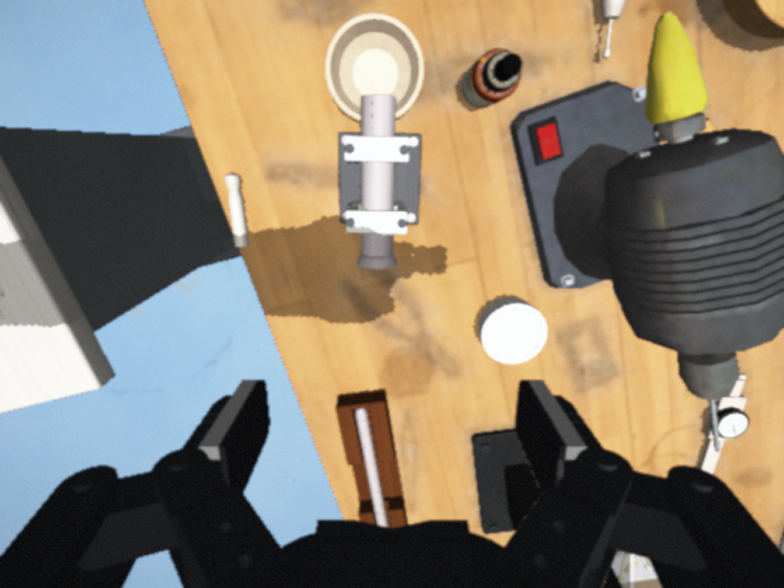

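The wrist view (scaled by 1.4) shows the sleeve almost vertical in the picture. The exit is at (378,97) over the dish, and the flare is at about (377,262). The rod is in the rest, with its top end at (361,410).

Run:
```python
from h import *
np.set_printoptions(precision=4,suppress=True)
im=cv2.imread("pics/w1.png");cv2.imwrite("pics/w1c.png",cv2.resize(im[50:205,215:325],(550,775)[::1],interpolation=cv2.INTER_CUBIC)[:600])
cv2.imwrite("pics/w1c.png",cv2.resize(im[60:200,220:320],(420,588),interpolation=cv2.INTER_CUBIC))
for a,b in(((269.3,186.5),.068),((270,69),.068)):print(atz("wrist",a,b))
m=atz("wrist",(269.3,186.5),.068);e=atz("wrist",(270,69),.068);d=e-m;print(np.linalg.norm(d),np.degrees(np.arctan2(d[1],d[0])))
for a in((361/1.4,412/1.4),(381/1.4,522/1.4)):print(atz("wrist",a,.018))
```

```text
[ 0.4677 -0.082   0.068 ]
[0.4985 0.0289 0.068 ]
0.11506563278948997 74.51615091747583
[ 0.4068 -0.2393  0.018 ]
[ 0.3897 -0.3803  0.018 ]
```

View pics/w1c.png

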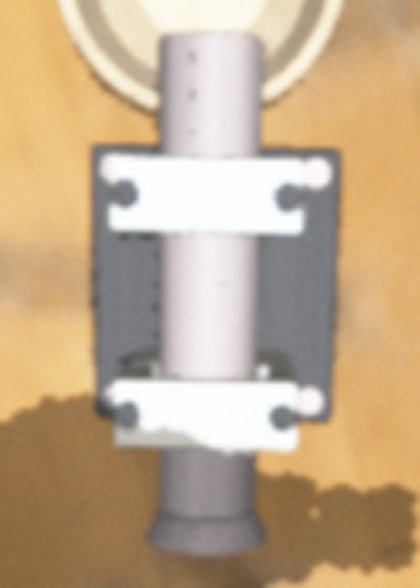

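Call:
servo_tool(steps="-1 -0.27 -0.02 0.04 0 0 -7.5; -1 -0.27 -0.02 0.04 0 0 -7.5; -1 -0.27 -0.02 0.04 0 0 -7.5; -1 -0.27 -0.02 0.04 0 0 -7.5; -1 -0.27 -0.02 0.04 0 0 -7.5; -1 -0.27 -0.02 0.04 0 0 -7.5; -1 -0.27 -0.02 0.04 0 0 -7.5; -1 -0.27 -0.02 0.04 0 0 -7.5")

```text
clock: 3.45
tool_pos: [0.3924, -0.3428, 0.2089]
eef_rot: [-2.354, -2.079, -0.001]
contact_force: [-0.5, 1.6, -0.0]
finger_gap: 0.997
finger_force: 0.0
```

Run:
```python
from h import *
np.set_printoptions(precision=4,suppress=True)
s=telemetry.read_state();print(s["tool_pos"],s["joints"],s["clock"])
im=snap("wrist","w2");cv2.imwrite("pics/w2b.png",cv2.resize(im[:,:,::-1],(784,588),interpolation=cv2.INTER_CUBIC))
for n in("drift","rest"):
    for q in finder.trace(n,"wrist")[:1]:
        ys,xs=np.nonzero(q["pixels"]);print(n,q["confidence"],q["centre"],cv2.minAreaRect(np.c_[xs,ys].astype(np.float32)))
        if n=="drift":
            P=np.array([atz("wrist",p,.016)[:2] for p in zip(xs[::3],ys[::3])]);r=cv2.minAreaRect((P*1e4).astype(np.float32));print("mm*10",r)
        else: 
            P=np.array([atz("wrist",p,.020)[:2] for p in zip(xs[::3],ys[::3])]);r=cv2.minAreaRect((P*1e4).astype(np.float32));print("mm*10",r)
```

```text
[ 0.3924 -0.3428  0.2089] [ 0.063   0.3195  0.717   1.9743 -0.2593  0.9403  0.786 ] 3.45
drift 0.66 [281.3, 162.2] ((280.0, 168.5), (171.0, 12.0), 90.0)
mm*10 ((3942.89892578125, -3318.133544921875), (1896.5806884765625, 122.257080078125), 83.39046478271484)
rest 0.93 [288.9, 159.8] ((282.0, 167.0), (190.0, 52.0), 90.0)Traceback (most recent call last):
  File "<stdin>", line 11, in <module>
  File "h.py", line 12, in atz
    o,d=ray(cam,px);return o+d*(z-o[2])/d[2]
        ~~~^^^^^^^^
  File "h.py", line 9, in ray
    s=telemetry.read_state();T=np.array(m["tool_from_camera"]);Rt=Ro.from_rotvec(s["eef_rot"]).as_matrix()
ValueError: time passes only in moves, steps and waits
```

View pics/w2b.png

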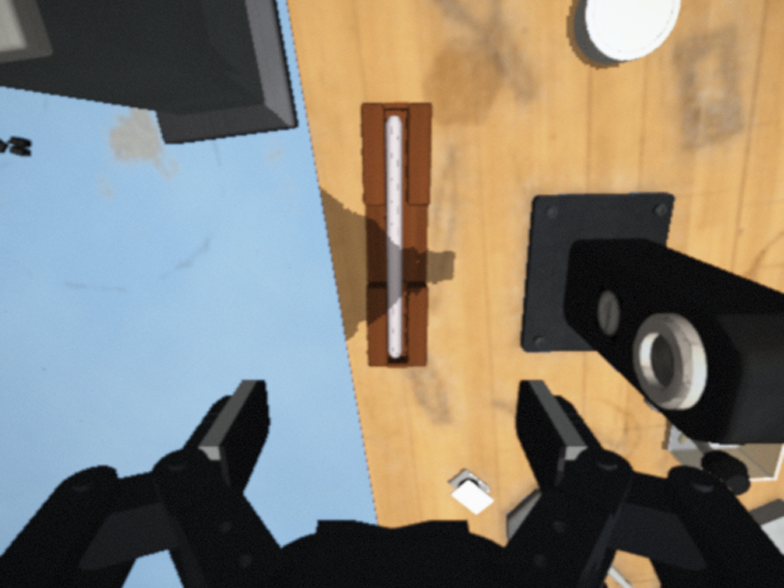

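The wrist view shows the rod lying centred at about (395,240) in the scaled picture, with the finger gap at rows 205–284. The fit gives a length of 189.7 mm and a diameter of 12.2 mm, with the centre at (0.3943,-0.3318) and yaw 83.4°.

Run:
```python
from h import *
np.set_printoptions(precision=4,suppress=True)
c=np.array([.3943,-.3318]);u=np.array([np.cos(np.radians(83.4)),np.sin(np.radians(83.4))])
for p in((398/1.4,205/1.4),(398/1.4,284/1.4)):print((atz("wrist",p,.024)[:2]-c)@u)
for p in((396,102.5),(398,366)):print((atz("wrist",np.array(p)/1.4,.024)[:2]-c)@u)
g=c-.015*u;goto((*g,.10),np.radians(83.4));goto((*g,.007),np.radians(83.4))
```

```text
0.03294208877841379
-0.028517686462025172
0.10289759778383391
-0.10077126268180374
shift mm [ -4.8  -0.1 109.3] turn deg [ 0.02 -0.07 -0.34] clock 3.6
shift mm [ -4.9  -0.1 202.3] turn deg [ 0.02 -0.07 -0.34] clock 3.6
```

Call:
servo_tool(steps="-1 -0.005 0 0.045 0 0 -0.34; -1 -0.005 0 0.09 0 0 -0.34; -1 -0.005 0 0.13 0 0 -0.34; -1 -0.005 0 0.16 0 0 -0.34; -1 -0.005 0 0.18 0 0 -0.34; -1 -0.005 0 0.195 0 0 -0.34; -1 -0.005 0 0.202 0 0 -0.34; -1 -0.005 0 0.202 0 0 -0.34", squeeze=60)

```text
clock: 4.4
tool_pos: [0.3916, -0.3485, 0.007]
eef_rot: [-2.348, -2.086, -0.0]
contact_force: [0.5, 0.6, 0.8]
finger_gap: 0.998
finger_force: 0.0
```

Call:
servo_tool(steps="1 0 0 0 0 0 0; 1 0 0 0 0 0 0; 1 0 0 0 0 0 0; 1 0 0 0 0 0 0; 1 0 0 0 0 0 0; 1 0 0 0 0 0 0; 1 0 0 0 0 0 0; 1 0 0 0 0 0 0", squeeze=60)

```text
clock: 5.2
tool_pos: [0.393, -0.3495, 0.0079]
eef_rot: [2.347, 2.084, 0.002]
contact_force: [5.7, 0.8, 4.1]
finger_gap: 0.11
finger_force: 58.7
```

Call:
servo_tool(steps="1 0 0 -0.01 0 0 0; 1 0 0 -0.025 0 0 0; 1 0 0 -0.045 0 0 0; 1 0 0 -0.065 0 0 0; 1 0 0 -0.085 0 0 0; 1 0 0 -0.1 0 0 0; 1 0 0 -0.11 0 0 0; 1 0 0 -0.11 0 0 0")

```text
clock: 6.0
tool_pos: [0.3914, -0.3494, 0.1183]
eef_rot: [2.349, 2.084, 0.001]
contact_force: [0.2, 0.3, -1.6]
finger_gap: 0.111
finger_force: 60.0
```

Run:
```python
from h import *
np.set_printoptions(precision=4,suppress=True)
m=viewer.camera_model("wrist");K=np.array(m["K"]);T=np.array(m["tool_from_camera"])
# mouth from first wrist view (pose noted then)
Rt=Ro.from_rotvec([2.489,1.916,0]).as_matrix();tp=np.array([.4796,-.0892,.2494])
def back(px,z):
    d=Rt@T[:3,:3]@np.linalg.inv(K)@[px[0],px[1],1];o=Rt@T[:3,3]+tp;return o+d*(z-o[2])/d[2]
M=back((269.8,190.5),.078);E=back((270.2,67.6),.0745);print(M,E,np.linalg.norm((E-M)[:2]),np.degrees(np.arctan2(*(E-M)[1::-1])))
im=snap("wrist","w3");q=finder.trace("drift","wrist")[0];ys,xs=np.nonzero(q["pixels"])
print(q["confidence"],ys.min(),ys.max(),[(r,xs[ys==r].mean(),np.ptp(xs[ys==r])+1) for r in range(ys.min(),ys.max(),25)])
def tool(px,z):
    d=T[:3,:3]@np.linalg.inv(K)@[px[0],px[1],1];return T[:3,3]+d*(z-T[2,3])/d[2]
for r in (ys.min()+6,ys.max()-6):print(tool((xs[ys==r].mean(),r),-.008))
print(tool((xs[ys==ys.min()].mean(),ys.min()),-.008))
s=telemetry.read_state();print(s["tool_pos"],s["contact_force"],s["wrist_torque"],s["clock"])
```

```text
[ 0.4686 -0.0869  0.078 ] [0.5002 0.0262 0.0745] 0.11744848196667941 74.42460650614454
0.56 25 376 [(25, np.float64(279.0), np.int64(9)), (50, np.float64(279.5), np.int64(30)), (75, np.float64(279.5), np.int64(30)), (100, np.float64(280.0), np.int64(29)), (125, np.float64(280.0), np.int64(29)), (150, np.float64(279.5), np.int64(28)), (175, np.float64(279.5), np.int64(26)), (200, np.float64(279.5), np.int64(26)), (225, np.float64(279.5), np.int64(26)), (250, np.float64(279.5), np.int64(24)), (275, np.float64(279.5), np.int64(20)), (300, np.float64(279.5), np.int64(20)), (325, np.float64(279.5), np.int64(20)), (350, np.float64(279.5), np.int64(22)), (375, np.float64(279.5), np.int64(16))]
[ 0.11   -0.0007 -0.008 ]
[-0.0547 -0.0009 -0.008 ]
[ 0.112  -0.0009 -0.008 ]
[ 0.391  -0.3487  0.1169] [ 0.9192 -0.9647 -1.8454] [-0.0269  0.0075  0.0126] 6.1
```

```bash
cat >> h.py <<'E'
YAW=np.radians(74.5);U=np.array([np.cos(YAW),np.sin(YAW)]);V=np.array([U[1],-U[0]])
E
python3 - <<'E'
from h import *
M=np.array([.4686,-.0869]);p=M-.127*U+.0007*V
print(p);goto((*p,.10),YAW);goto((*p,.054),YAW)
E
```

```text
[ 0.43533527 -0.20946813]
shift mm [143.5  27.5  17. ] turn deg [-0.04 -0.03  8.69] clock 6.1
shift mm [143.5  27.6  63. ] turn deg [-0.04 -0.03  8.69] clock 6.1
```

Call:
servo_tool(steps="1 0.03 0.008 0 0 0 3; 1 0.065 0.015 0 0 0 6; 1 0.1 0.022 0.01 0 0 8.7; 1 0.13 0.0275 0.025 0 0 8.7; 1 0.1435 0.0275 0.045 0 0 8.7; 1 0.1435 0.0275 0.058 0 0 8.7; 1 0.1435 0.0275 0.063 0 0 8.7; 1 0.1435 0.0275 0.063 0 0 8.7")

```text
clock: 6.9
tool_pos: [0.4347, -0.2113, 0.0536]
eef_rot: [-2.503, -1.898, 0.003]
contact_force: [-0.9, -0.3, -1.3]
finger_gap: 0.11
finger_force: 60.0
```

Run:
```python
from h import *
np.set_printoptions(precision=4,suppress=True)
s=telemetry.read_state();print(s["tool_pos"],s["eef_rot"],s["clock"],s["contact_force"])
w=snap("wrist","w4")[:,:,::-1];t=snap("top","t4")[:,:,::-1];c=snap("scene","s4")[:,:,::-1]
A=cv2.resize(w[0:140,200:360],(480,420));B=cv2.resize(t[160:260,180:330],(315,210),interpolation=2);C=cv2.resize(c[130:270,220:340],(315,368),interpolation=2)
I=np.zeros((580,800,3),np.uint8);I[:420,:480]=A;I[:210,482:797]=B;I[212:580,482:797]=C;cv2.imwrite("pics/m4.png",I)
for n in("stand","drift"):
  for q in finder.trace(n,"wrist")[:1]:
    ys,xs=np.nonzero(q["pixels"]);print(n,q["confidence"],ys.min(),ys.max(),[(r,xs[ys==r].mean(),np.ptp(xs[ys==r])+1) for r in range(ys.min(),min(ys.max(),90),7)])
```

```text
[ 0.4347 -0.2113  0.0536] [-2.5027 -1.8979  0.0027] 6.9 [-0.8835 -0.3171 -1.2914]
stand 0.75 24 377 [(24, np.float64(279.0), np.int64(7)), (31, np.float64(279.0), np.int64(23)), (38, np.float64(279.0), np.int64(27)), (45, np.float64(279.5), np.int64(30)), (52, np.float64(279.5), np.int64(30)), (59, np.float64(279.5), np.int64(30)), (66, np.float64(279.5), np.int64(30)), (73, np.float64(279.0), np.int64(31)), (80, np.float64(280.0), np.int64(31)), (87, np.float64(280.5), np.int64(30))]
drift 0.85 25 376 [(25, np.float64(280.0), np.int64(11)), (32, np.float64(280.0), np.int64(23)), (39, np.float64(279.5), np.int64(28)), (46, np.float64(279.5), np.int64(30)), (53, np.float64(279.5), np.int64(30)), (60, np.float64(279.5), np.int64(30)), (67, np.float64(280.0), np.int64(29)), (74, np.float64(280.0), np.int64(29)), (81, np.float64(280.5), np.int64(28)), (88, np.float64(281.0), np.int64(29))]
```

View pics/m4.png

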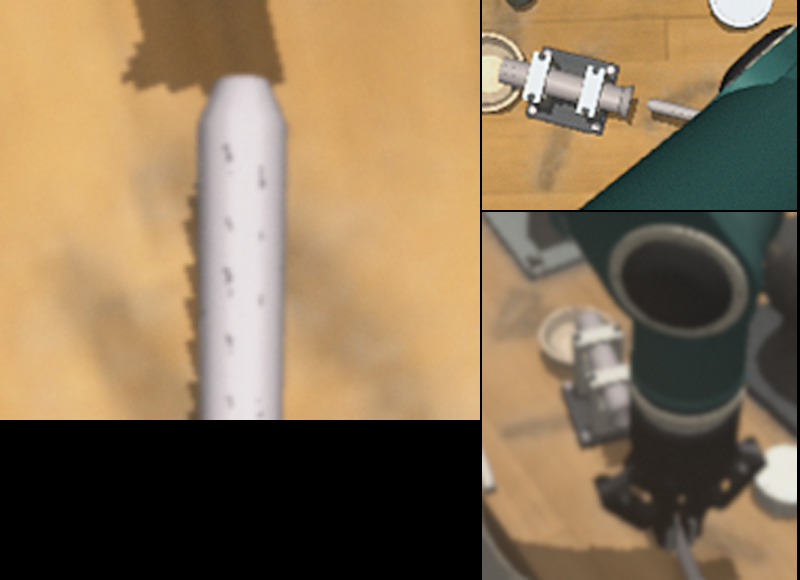

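The picture shows the rod tip 16–17 mm short of the lip and in line with the sleeve axis: in the top crop the tip is at (650,105) and the lip at (632,100). I'll feed it slowly into the flare.

Call:
servo_tool(steps="1 0.004 0 0 0 0 0; 1 0.008 0 0 0 0 0; 1 0.012 0 0 0 0 0; 1 0.015 0 0 0 0 0; 1 0.018 0 0 0 0 0; 1 0.021 0 0 0 0 0; 1 0.023 0 0 0 0 0; 1 0.023 0 0 0 0 0")

```text
clock: 7.95
tool_pos: [0.4419, -0.1874, 0.0543]
eef_rot: [-2.5, -1.902, -0.0]
contact_force: [-0.6, 1.0, -2.7]
finger_gap: 0.11
finger_force: 60.0
```

Run:
```python
from h import *
np.set_printoptions(precision=4,suppress=True)
s=telemetry.read_state();print(s["tool_pos"],s["eef_rot"],s["clock"],s["contact_force"],s["wrist_torque"])
w=snap("wrist","w5")[:,:,::-1]
cv2.imwrite("pics/m5.png",cv2.resize(w[0:120,180:380],(800,480),interpolation=2))
p=(np.array([.4686,-.0869])-.112*U+.0007*V);print((np.array(s["tool_pos"][:2])-p)@U,(np.array(s["tool_pos"][:2])-p)@V)
goto((*p,.054),YAW)
```

```text
[ 0.4419 -0.1874  0.0543] [-2.5005 -1.9018 -0.0001] 7.95 [-0.5899  0.9515 -2.7052] [-0.0624  0.0368 -0.0255]
0.008037575793441488 0.00044656731410279513
shift mm [-7.8 -0.4  0.3] turn deg [ 0.    0.   -0.01] clock 8.0
```

View pics/m5.png

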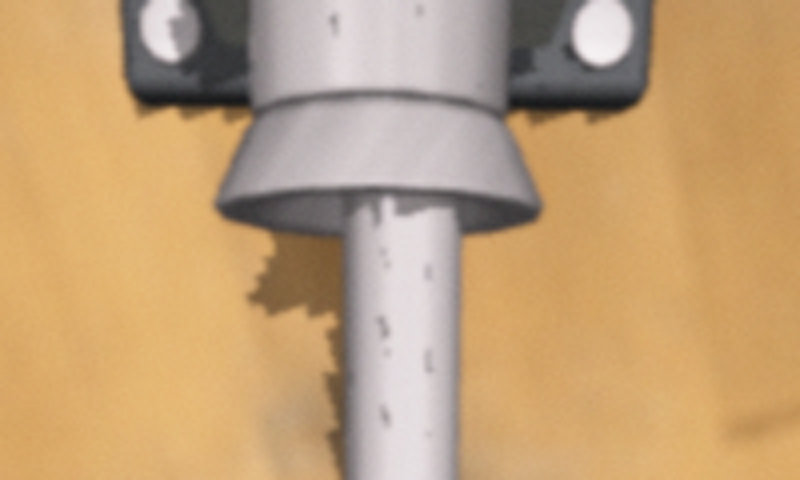

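The crop shows the tip inside the flare, parallel to the sleeve. The rod axis is at column 402 and the sleeve axis at 379, so the sleeve lies about 2.4 mm toward tool -y. I'll shift by that and feed on.

Call:
servo_tool(steps="1 0 -0.0012 0 0 0 0; 1 0 -0.0024 0 0 0 0; 1 0.002 -0.0024 0 0 0 0; 1 0.005 -0.0024 0 0 0 0; 1 0.008 -0.0024 0 0 0 0; 1 0.011 -0.0024 0 0 0 0; 1 0.014 -0.0024 0 0 0 0; 1 0.016 -0.0024 0 0 0 0")

```text
clock: 8.8
tool_pos: [0.4439, -0.1712, 0.0543]
eef_rot: [-2.501, -1.902, -0.0]
contact_force: [0.3, -0.1, -1.7]
finger_gap: 0.112
finger_force: 60.0
```

```bash
cat > st.py <<'E'
from h import *
import sys
np.set_printoptions(precision=4,suppress=True)
s=telemetry.read_state();p=(np.array([.4686,-.0869])-.112*U+.0007*V);d=np.array(s["tool_pos"][:2])-p
f=np.array(s["contact_force"]);print("depth past lip",d@U,"lat",d@V,"z",s["tool_pos"][2],"F u,v,z",f[:2]@U,f[:2]@V,f[2],"M",s["wrist_torque"],s["clock"])
if len(sys.argv)>1:
    w=viewer.read_camera("wrist")
    for q in finder.trace("drift","wrist")[:1]:
        ys,xs=np.nonzero(q["pixels"]);print(q["confidence"],ys.min(),ys.max(),[(r,xs[ys==r].mean()) for r in range(ys.min()+5,ys.max(),50)])
    for q in finder.trace("stand","wrist")[:1]:
        P=q["pixels"];ys,xs=np.nonzero(P);print("stand",[(r,xs[ys==r].min(),xs[ys==r].max(),xs[ys==r].mean()) for r in range(5,70,8) if (ys==r).any()])
    if len(sys.argv)>2: cv2.imwrite("pics/"+sys.argv[2],cv2.resize(w[:,:,::-1][0:240,120:440],(800,600),interpolation=2))
E
python3 st.py
```

```text
depth past lip 0.02411962675736017 lat -0.0019551919083958475 z 0.054262863322769465 F u,v,z -0.0182159412040679 0.29097592394128435 -1.740878402878606 M [-0.0032 -0.006  -0.0101] 8.8
```

Call:
servo_tool(steps="1 0.002 0 0 0 0 0; 1 0.0045 0 0 0 0 0; 1 0.007 0 0 0 0 0; 1 0.0095 0 0 0 0 0; 1 0.012 0 0 0 0 0; 1 0.0145 0 0 0 0 0; 1 0.017 0 0 0 0 0; 1 0.0195 0 0 0 0 0", squeeze=80)

```text
clock: 9.6
tool_pos: [0.4483, -0.1565, 0.0545]
eef_rot: [2.5, 1.895, -0.004]
contact_force: [-2.1, -10.7, -1.0]
finger_gap: 0.105
finger_force: 80.3
```

```bash
python3 st.py
```

```text
depth past lip 0.039540122785958705 lat -0.0017171069670654428 z 0.0544616249839605 F u,v,z -10.878778119664485 0.8352910995817777 -0.9783196086552929 M [-2.1799  0.6408  0.0672] 9.6
```

Call:
servo_tool(steps="1 0.003 0 0 0 0 0; 1 0.006 0 0 0 0 0; 1 0.009 0 0 0 0 0; 1 0.012 0 0 0 0 0; 1 0.015 0 0 0 0 0; 1 0.018 0 0 0 0 0; 1 0.021 0 0 0 0 0; 1 0.024 0 0 0 0 0")

```text
clock: 10.4
tool_pos: [0.4546, -0.1332, 0.0543]
eef_rot: [2.501, 1.895, -0.004]
contact_force: [-1.9, -8.5, -2.5]
finger_gap: 0.099
finger_force: 80.2
```

```bash
python3 st.py 1
```

```text
depth past lip 0.06360650084169042 lat -0.0018087266203196273 z 0.05432452874370888 F u,v,z -8.68523430537988 0.3884012205898706 -2.47530031980769 M [-2.0496  0.6116 -0.0536] 10.4
0.55 201 375 [(206, np.float64(279.5)), (256, np.float64(279.5)), (306, np.float64(279.5)), (356, np.float64(279.5))]
stand [(5, np.int64(214), np.int64(346), np.float64(280.0)), (13, np.int64(214), np.int64(346), np.float64(280.0)), (21, np.int64(215), np.int64(345), np.float64(280.0)), (29, np.int64(216), np.int64(345), np.float64(280.5)), (37, np.int64(215), np.int64(344), np.float64(279.5)), (45, np.int64(216), np.int64(343), np.float64(279.5)), (53, np.int64(217), np.int64(342), np.float64(279.5)), (61, np.int64(218), np.int64(342), np.float64(280.0)), (69, np.int64(218), np.int64(343), np.float64(280.5))]
```

Call:
servo_tool(steps="1 0.003 0 0 0 0 0; 1 0.0065 0 0 0 0 0; 1 0.01 0 0 0 0 0; 1 0.0135 0 0 0 0 0; 1 0.017 0 0 0 0 0; 1 0.0205 0 0 0 0 0; 1 0.024 0 0 0 0 0; 1 0.025 0 0 0 0 0")

```text
clock: 11.35
tool_pos: [0.4612, -0.1083, 0.054]
eef_rot: [2.501, 1.897, -0.004]
contact_force: [-2.2, -9.4, -3.4]
finger_gap: 0.101
finger_force: 80.1
```

```bash
python3 st.py 1 m6.png
```

```text
depth past lip 0.08938021372241162 lat -0.0021217746657682737 z 0.05403716795036861 F u,v,z -9.610437326917666 0.38048431231256963 -3.374166998792626 M [-1.7393  0.4634 -0.0649] 11.35
0.71 258 376 [(263, np.float64(279.5)), (313, np.float64(279.0)), (363, np.float64(279.5))]
stand [(5, np.int64(246), np.int64(315), np.float64(280.5)), (13, np.int64(214), np.int64(348), np.float64(281.0)), (21, np.int64(216), np.int64(348), np.float64(282.0)), (29, np.int64(214), np.int64(349), np.float64(281.5)), (37, np.int64(216), np.int64(347), np.float64(281.5)), (45, np.int64(216), np.int64(347), np.float64(281.5)), (53, np.int64(217), np.int64(346), np.float64(281.5)), (61, np.int64(218), np.int64(345), np.float64(281.5)), (69, np.int64(217), np.int64(344), np.float64(280.5))]
```

View pics/m6.png

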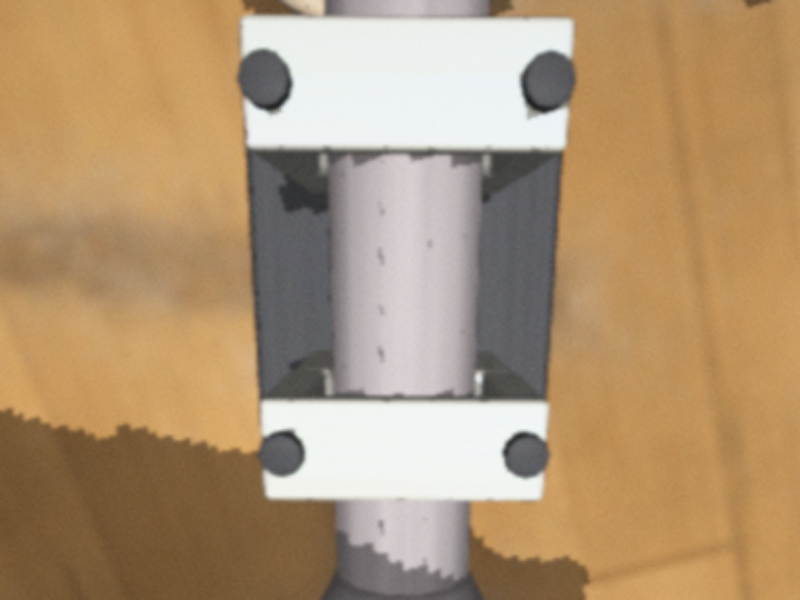

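The crop shows the sleeve dead centre, with the flare lip just ahead of the fingers at the bottom edge, about (403,590). Now I'll re-grip 52 mm farther back. I'll also go 4 mm lower, because the rod's tail will sag.

Call:
servo_tool(steps="-0.4 0 0 0 0 0 0; -0.4 0 0 0 0 0 0; -0.4 0 0 0 0 0 0; -0.4 0 0 0 0 0 0; -0.4 -0.012 0 0 0 0 0; -0.4 -0.025 0 0.001 0 0 0; -0.4 -0.04 0 0.003 0 0 0; -0.4 -0.052 0 0.004 0 0 0")

```text
clock: 12.3
tool_pos: [0.4475, -0.1577, 0.0503]
eef_rot: [2.502, 1.899, -0.0]
contact_force: [0.7, 0.6, 0.3]
finger_gap: 0.702
finger_force: 0.0
```

```bash
python3 st.py 1
python3 - <<'E'
from h import *
snap("scene","s7")
for q in finder.trace("drift","scene")[:1]:
    ys,xs=np.nonzero(q["pixels"]);print(q["confidence"],xs.min(),xs.max(),ys.min(),ys.max())
snap("wrist","w7")
E
```

```text
depth past lip 0.038103852099614074 lat -0.002148484485020915 z 0.050264913086206536 F u,v,z 0.7770101120903584 0.48591650774400363 0.33028787534317117 M [ 0.0054 -0.0363  0.0144] 12.3
0.61 137 329 [(142, np.float64(279.5)), (192, np.float64(279.5)), (242, np.float64(280.0)), (292, np.float64(280.5))]
stand [(5, np.int64(213), np.int64(350), np.float64(281.5)), (13, np.int64(213), np.int64(349), np.float64(281.0)), (21, np.int64(212), np.int64(350), np.float64(281.0)), (29, np.int64(213), np.int64(349), np.float64(281.0)), (37, np.int64(214), np.int64(348), np.float64(281.0)), (45, np.int64(214), np.int64(347), np.float64(280.5)), (53, np.int64(216), np.int64(346), np.float64(281.0)), (61, np.int64(215), np.int64(344), np.float64(279.5)), (69, np.int64(217), np.int64(343), np.float64(280.0))]
```

Call:
servo_tool(steps="1 0 0 0 0 0 0; 1 0 0 0 0 0 0; 1 0 0 0 0 0 0; 1 0 0 0 0 0 0; 1 0 0 0 0 0 0; 1 0 0 0 0 0 0; 1 0 0 0 0 0 0; 1 0 0 0 0 0 0", squeeze=80)

```text
clock: 13.4
tool_pos: [0.4483, -0.1555, 0.0503]
eef_rot: [-2.501, -1.901, -0.001]
contact_force: [0.4, 2.1, 1.7]
finger_gap: 0.106
finger_force: 78.2
```

```bash
python3 st.py
```

```text
depth past lip 0.040457318666385536 lat -0.0019094421289926281 z 0.05031761801398711 F u,v,z 2.0833696822393284 -0.1736372824722684 1.6726161403969944 M [ 0.4133 -0.1116 -0.0079] 13.4
```

Call:
servo_tool(steps="1 0 0 -0.0015 0 -0.8 0; 1 0 0 -0.003 0 -1.6 0; 1 0 0 -0.004 0 -2.2 0; 1 0.003 0 -0.004 0 -2.2 0; 1 0.006 0 -0.004 0 -2.2 0; 1 0.009 0 -0.004 0 -2.2 0; 1 0.012 0 -0.004 0 -2.2 0; 1 0.015 0 -0.004 0 -2.2 0")

```text
clock: 14.2
tool_pos: [0.4524, -0.1404, 0.0542]
eef_rot: [2.482, 1.888, -0.047]
contact_force: [-0.2, -0.4, -0.7]
finger_gap: 0.106
finger_force: 78.3
```

```bash
python3 st.py
```

```text
depth past lip 0.056117346628239397 lat -0.0019708268186633127 z 0.05422965108984734 F u,v,z -0.40029668837286 -0.04599344808534098 -0.6786694696800905 M [-0.0422 -0.0825 -0.0111] 14.2
```

Call:
servo_tool(steps="1 0.003 0 -0.0001 0 0 0; 1 0.006 0 -0.0002 0 0 0; 1 0.009 0 -0.0003 0 0 0; 1 0.012 0 -0.0005 0 0 0; 1 0.015 0 -0.0006 0 0 0; 1 0.018 0 -0.0007 0 0 0; 1 0.021 0 -0.0008 0 0 0; 1 0.021 0 -0.0008 0 0 0")

```text
clock: 15.0
tool_pos: [0.4581, -0.1205, 0.0543]
eef_rot: [2.482, 1.888, -0.047]
contact_force: [0.7, 1.2, -1.2]
finger_gap: 0.102
finger_force: 78.3
```

```bash
python3 st.py
python3 - <<'E'
from h import *
for cam in("top","scene"):
    im=snap(cam,cam+"8");
    for n in("slug","crucible"):
        for q in finder.trace(n,cam)[:1]:print(cam,n,q["confidence"],q["centre"],q["pixels"].sum())
t=cv2.imread("pics/top8.png");c=cv2.imread("pics/scene8.png")
I=np.hstack([cv2.resize(t[165:235,150:270],(480,280),interpolation=2),cv2.resize(c[145:215,225:305],(320,280),interpolation=2)]);cv2.imwrite("pics/m8.png",I)
E
```

```text
depth past lip 0.07682551158649804 lat -0.0018441839085619367 z 0.05427137179501923 F u,v,z 1.3154598815531675 0.37431631423266676 -1.181409064990417 M [ 0.1511 -0.1348 -0.0074] 15.0
top slug 0.52 [302.0, 160.3] 766
scene slug 0.56 [249.3, 175.0] 258
scene crucible 0.74 [249.8, 174.8] 259
```

View pics/m8.png

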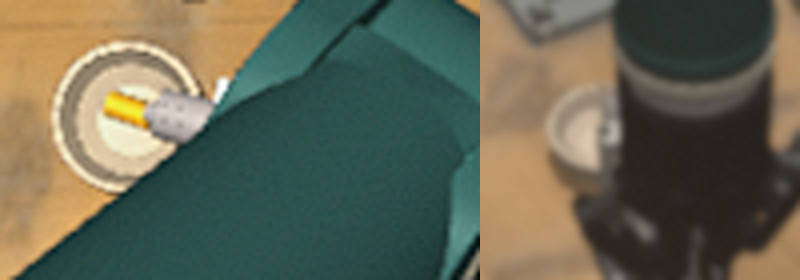

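The top crop shows the brass slug protruding from the exit by most of its length, at (105–148,107), above the dish. I'll push a little farther.

Call:
servo_tool(steps="1 0.002 0 0 0 0 0; 1 0.004 0 -0.0001 0 0 0; 1 0.006 0 -0.0002 0 0 0; 1 0.008 0 -0.0003 0 0 0; 1 0.01 0 -0.0004 0 0 0; 1 0.01 0 -0.0004 0 0 0; 1 0.01 0 -0.0004 0 0 0; 1 0.01 0 -0.0004 0 0 0")

```text
clock: 16.1
tool_pos: [0.4606, -0.1113, 0.0543]
eef_rot: [2.482, 1.887, -0.047]
contact_force: [0.6, 0.8, -0.7]
finger_gap: 0.099
finger_force: 78.3
```

```bash
python3 st.py
python3 - <<'E'
from h import *
t=snap("top","top9")[:,:,::-1]
hsv=cv2.cvtColor(t[165:235,150:235].copy(),cv2.COLOR_BGR2HSV)
m=(hsv[...,0]>15)&(hsv[...,0]<32)&(hsv[...,1]>170)&(hsv[...,2]>120);ys,xs=np.nonzero(m);print(len(xs))
if len(xs):print(cv2.minAreaRect(np.c_[xs+150,ys+165].astype(np.float32)))
cv2.imwrite("pics/m9.png",cv2.resize(t[165:235,150:270],(480,280),interpolation=2))
E
```

```text
depth past lip 0.08630967300877575 lat -0.001914519366407682 z 0.05430203961868574 F u,v,z 0.9320400593064387 0.3952128875649754 -0.728649977807772 M [ 0.0989 -0.1203 -0.0207] 16.1
27
((181.7260284423828, 191.8972625732422), (10.88482666015625, 5.383893013000488), 20.556045532226562)
```

View pics/m9.png

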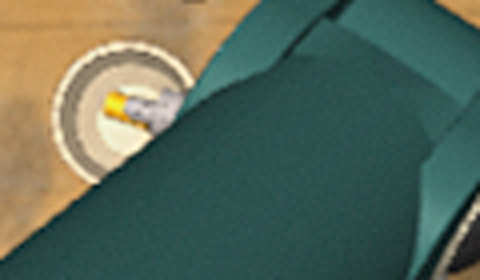

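The top crop shows the slug's end unchanged at (115,103), with the rod tip now poking out above it, so the slug is in the dish. Next I'll draw the rod out along the bore.

Call:
servo_tool(steps="1 -0.008 0 0.0003 0 0 0; 1 -0.023 0 0.0009 0 0 0; 1 -0.04 0 0.0015 0 0 0; 1 -0.057 0 0.0022 0 0 0; 1 -0.074 0 0.0028 0 0 0; 1 -0.091 0 0.0035 0 0 0; 1 -0.105 0 0.004 0 0 0; 1 -0.105 0 0.004 0 0 0", squeeze=100)

```text
clock: 16.95
tool_pos: [0.4312, -0.2153, 0.0545]
eef_rot: [2.485, 1.881, -0.049]
contact_force: [-1.1, 0.0, -0.9]
finger_gap: 0.09
finger_force: 100.4
```

```bash
python3 st.py 1
```

```text
depth past lip -0.02168364005885588 lat -0.0024247656650203337 z 0.05452407066084003 F u,v,z -0.25370431100021745 -1.0252950187471852 -0.9098358782973444 M [-0.0388  0.0536 -0.0058] 16.95
```

Call:
servo_tool(steps="1 -0.008 0 0.0003 0 0 0; 1 -0.016 0 0.0006 0 0 0; 1 -0.024 0 0.0009 0 0 0; 1 -0.032 0 0.0012 0 0 0; 1 -0.04 0 0.0015 0 0 0; 1 -0.044 0 0.0017 0 0 0; 1 -0.044 0 0.0017 0 0 0; 1 -0.044 0 0.0017 0 0 0")

```text
clock: 17.9
tool_pos: [0.4205, -0.255, 0.0542]
eef_rot: [2.483, 1.887, -0.048]
contact_force: [0.2, 0.6, -2.1]
finger_gap: 0.092
finger_force: 100.3
```

```bash
python3 st.py
python3 - <<'E'
from h import *
np.set_printoptions(precision=4,suppress=True)
w=snap("wrist","w10")
for n in("drift","stand","round_tin"):
  for q in finder.trace(n,"wrist")[:1]:
    ys,xs=np.nonzero(q["pixels"]);print(n,q["confidence"],q["centre"],ys.min(),ys.max(),[(r,xs[ys==r].min(),xs[ys==r].max()) for r in range(ys.min(),ys.max(),60)])
s=snap("scene","s10");t=snap("top","t10")
for n in("drift","round_tin"):
  for cam in("top","scene"):
    for q in finder.trace(n,cam)[:1]:
      ys,xs=np.nonzero(q["pixels"]);print(n,cam,q["confidence"],q["centre"],cv2.minAreaRect(np.c_[xs,ys].astype(np.float32)))
E
```

```text
depth past lip -0.06285014740497055 lat -0.0020801521309513384 z 0.05423405731437552 F u,v,z 0.6647488830793651 0.0151980740006257 -2.1060769017938705 M [-0.0605  0.0593  0.0403] 17.9
drift 0.63 [282.0, 144.8] 0 333 [(0, np.int64(263), np.int64(295)), (60, np.int64(264), np.int64(294)), (120, np.int64(265), np.int64(293)), (180, np.int64(267), np.int64(292)), (240, np.int64(267), np.int64(292)), (300, np.int64(271), np.int64(287))]
stand 0.55 [280.7, 139.1] 0 332 [(0, np.int64(263), np.int64(295)), (60, np.int64(265), np.int64(295)), (120, np.int64(266), np.int64(293)), (180, np.int64(267), np.int64(292)), (240, np.int64(267), np.int64(292)), (300, np.int64(272), np.int64(288))]
round_tin 0.8 [511.2, 70.1] 0 133 [(0, np.int64(541), np.int64(559)), (60, np.int64(454), np.int64(559)), (120, np.int64(469), np.int64(556))]
drift top 0.8 [282.8, 216.1] ((281.87310791015625, 215.9653778076172), (51.13248062133789, 7.718111038208008), 15.255118370056152)
drift scene 0.52 [301.7, 271.6] ((291.0768737792969, 248.1706085205078), (78.36880493164062, 6.507049560546875), 68.03943634033203)
round_tin top 0.84 [304.0, 159.6] ((303.5, 157.5), (29.0, 29.0), 90.0)
round_tin scene 0.82 [335.8, 227.8] ((338.4952697753906, 229.53945922851562), (27.9704647064209, 21.792251586914062), 51.8427734375)
```

Run:
```python
from h import *
np.set_printoptions(precision=4,suppress=True)
tp=np.array([.4205,-.255]);tip=tp+.161*U-.0007*V;rear=tip-.19*U
for dz in(-.006,0,.006):print("tip",dz,proj("scene",np.array([*tip,.062+dz])),proj("top",np.array([*tip,.062+dz])),"rear",proj("scene",np.array([*rear,.062])))
t=cv2.imread("pics/t10.png");c=cv2.imread("pics/s10.png")
s=telemetry.read_state()
for cam in("scene","top"):
  viewer.read_camera(cam)
  q=finder.trace("drift",cam)[0];ys,xs=np.nonzero(q["pixels"])
  for r in(ys.argmin(),ys.argmax(),xs.argmin(),xs.argmax()):print(cam,xs[r],ys[r])
goto((*(tp+.024*U+.045*V),.054),YAW)
```

```text
tip -0.006 [275.7171 213.1422] [256.0467 209.8122] rear [305.2634 283.9424]
tip 0 [275.7176 211.4639] [255.92   209.6094] rear [305.2634 283.9424]
tip 0.006 [275.7181 209.7677] [255.7918 209.4041] rear [305.2634 283.9424]
scene 276 212
scene 304 284
scene 275 213
scene 307 279
top 260 208
top 299 224
top 257 210
top 307 220
shift mm [24.1 44.9 -0.6] turn deg [ 0.    2.2  -0.02] clock 18.6
```

Call:
servo_tool(steps="1 0 0.012 0 0 0 0; 1 0.006 0.027 0 0 0 0; 1 0.015 0.04 0.003 0 0 0; 1 0.024 0.045 0.01 0 0 0; 1 0.024 0.045 0.02 0 0 0; 1 0.024 0.045 0.03 0 0 0; 1 0.024 0.045 0.038 0 0 0; 1 0.024 0.045 0.042 0 0 0")

```text
clock: 19.4
tool_pos: [0.4686, -0.2458, 0.0102]
eef_rot: [2.485, 1.886, -0.05]
contact_force: [-0.4, 0.4, -0.5]
finger_gap: 0.092
finger_force: 100.3
```

Call:
servo_tool(steps="1 0 0 0.001 0 0 0; 1 0 0 0.002 0 0 0; 1 0 0 0.003 0 0 0; 1 0 0 0.004 0 0 0; 1 0 0 0.005 0 0 0; 1 0 0 0.006 0 0 0; 1 0 0 0.007 0 0 0; 1 0 0 0.0075 0 0 0")

```text
clock: 20.2
tool_pos: [0.4698, -0.2458, 0.0039]
eef_rot: [2.482, 1.887, -0.048]
contact_force: [-0.7, 0.3, -1.1]
finger_gap: 0.094
finger_force: 100.3
```

Call:
servo_tool(steps="1 0 0 0.0005 0 0 0; 1 0 0 0.001 0 0 0; 1 0 0 0.0015 0 0 0; 1 0 0 0.002 0 0 0; 1 0 0 0.0025 0 0 0; 1 0 0 0.003 0 0 0; 1 0 0 0.003 0 0 0; 1 0 0 0.003 0 0 0")

```text
clock: 21.0
tool_pos: [0.4699, -0.246, 0.001]
eef_rot: [2.482, 1.887, -0.047]
contact_force: [0.5, 0.2, -0.1]
finger_gap: 0.091
finger_force: 100.8
```

Call:
servo_tool(steps="0.5 0 0 0 0 0 0; 0.3 0 0 0 0 0 0; 0.1 0 0 0 0 0 0; 0 0 0 0 0 0 0; 0 0 0 0 0 0 0; 0 0 0 -0.003 0 0 0; 0 0 0 -0.01 0 0 0; 0 0 0 -0.02 0 0 0")

```text
clock: 21.8
tool_pos: [0.4698, -0.2452, 0.0214]
eef_rot: [2.483, 1.887, -0.048]
contact_force: [0.3, -0.0, -0.5]
finger_gap: 0.5
finger_force: 0.0
```

Call:
servo_tool(steps="0 0 0 -0.02 0 0 0; 0 0 0 -0.04 0 0 0; 0 0 0 -0.06 0 0 0; 0 -0.01 0 -0.09 0 0 0; 0 -0.04 0 -0.12 0 0 0; 0 -0.08 0 -0.14 0 0 0; 0 -0.12 0 -0.15 0 0 0; 0 -0.12 0 -0.15 0 0 0")

```text
clock: 22.6
tool_pos: [0.4375, -0.3619, 0.1792]
eef_rot: [2.484, 1.872, -0.048]
contact_force: [-0.5, -0.2, -0.3]
finger_gap: 0.501
finger_force: 0.0
```

Run:
```python
from h import *
np.set_printoptions(precision=4,suppress=True)
s=telemetry.read_state();print(s["clock"],s["tool_pos"],s["contact_force"],s["finger_gap"])
def brass(t,x0,x1,y0,y1):
    h=cv2.cvtColor(t[y0:y1,x0:x1].copy(),cv2.COLOR_RGB2HSV);m=(h[...,0]>15)&(h[...,0]<32)&(h[...,1]>170)&(h[...,2]>120);ys,xs=np.nonzero(m);return cv2.minAreaRect(np.c_[xs+x0,ys+y0].astype(np.float32)) if len(xs)>3 else None
for cam in("top","scene","wrist"):
  t=snap(cam,"f_"+cam)
  for n,z in(("drift",.006),("crucible",.02),("slug",.013)):
    for q in finder.trace(n,cam)[:1]:
      ys,xs=np.nonzero(q["pixels"]);rc=cv2.minAreaRect(np.c_[xs,ys].astype(np.float32));print(cam,n,q["confidence"],rc,atz(cam,rc[0],z))
  if cam=="top":
    b=brass(t,155,235,170,220);print("brass",b, b and atz(cam,b[0],.013))
```

```text
22.6 [ 0.4375 -0.3619  0.1792] [-0.4918 -0.16   -0.2792] 0.5008662732425606
top drift 0.94 ((298.2940979003906, 199.3235321044922), (93.86127471923828, 6.790997505187988), 14.03624439239502) [ 0.4848 -0.1832  0.006 ]
top crucible 0.92 ((181.0, 194.5), (37.0, 36.0), 90.0) [0.5    0.0504 0.02  ]
brass ((181.8999786376953, 191.79998779296875), (11.067971229553223, 5.375871658325195), 18.434947967529297) [0.5061 0.0498 0.013 ]
scene drift 0.97 ((305.41754150390625, 247.81442260742188), (72.49571228027344, 5.178265571594238), 66.03751373291016) [ 0.4861 -0.1863  0.006 ]
scene crucible 0.74 ((253.4739990234375, 174.1943817138672), (18.284027099609375, 27.448837280273438), 43.15238952636719) [0.5007 0.0629 0.02  ]
wrist drift 0.81 ((280.0, 49.5), (99.0, 14.0), 90.0) [ 0.4721 -0.2348  0.006 ]
```

Run:
```python
from h import *
for z in(.013,.03,.045):print(z,proj("scene",atz("top",(181.9,191.8),z)))
t=cv2.imread("pics/f_scene.png");h=cv2.cvtColor(t[155:195,235:275],cv2.COLOR_BGR2HSV)
m=(h[...,0]>15)&(h[...,0]<32)&(h[...,1]>150)&(h[...,2]>100);ys,xs=np.nonzero(m);print(sorted(zip((ys+155).tolist(),(xs+235).tolist())))
```

```text
0.013 [258.02982859 178.36165476]
0.03 [257.84675409 174.74899239]
0.045 [257.6804268  171.46680764]
[]
```

```bash
python3 -c "
from h import *
print(bot.sign_off())"
```

```text
the job is handed in; nothing more can be done
None
```

I pushed the slug out into the upright dish, then drew the rod out and laid it level on the bench. I handed the job in at about 23 s on the robot's clock; the hand-in returned no verdict. The slug's height was inferred from the top view, because the scene camera could not see it.

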